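# Free the engraver's vise and bring it round to its pointer

### The arm

A 6-joint arm with a two-finger parallel gripper is mounted at the origin on the work surface. World frame = base frame: x ahead of the robot, y to its left, z up, the work surface at z = 0. Lengths are in mm, angles in degrees, forces in N, time in s.
With the tool pointing down it reaches from about 300 to 850 mm from the base axis. Payload 4.2 kg.
Tool frame: the origin (TCP) lies at the very end of the fingers, on their centre line; the grasp point (between the pads) lies env.pinch_z behind it (env.pinch_z is the distance from the TCP to the grasp point, in mm); z points along the fingers, y is the line along which they close (so a half turn about z gives the same grasp; the last joint's range is limited). The gripper opens to 91 mm and grips with 3 to 60 N. Pads are 32 mm wide; open, the fingers measure 118 mm over their backs; the gripper's body (76 mm by 178 mm) begins 60 mm behind the grasp point.
Start: joints at [-77.578, 18.312, 89.639, -0, 72.044, -1.146], TCP at [134.893, -558.97, 213.976] pointing down, gripper open.
Joint ranges: [-177.97, 177.97], [-48.28, 115.42], [12.27, 149.76], [-77.06, 257.06], [2.81, 150.46], [-146.56, 146.56]. Speed limits (degrees/s): [147.25, 147.25, 180, 180, 180, 180].

### API

Orientations are given as [roll, pitch, yaw] about the fixed x, y, z axes, in that order (R = Rz(yaw) Ry(pitch) Rx(roll)).
In Python, from workcell import state, vision, job_done, env gives the robot as it stands.
- The arm moves only by the tool servo_tool, never from a script. Its argument "rows" is a list of rows, each a list of 5 numbers: the shift along the tool's x, y, z scaled (see below), then the turn about the tool's z scaled (see below), then the opening, from 0 (shut) to 1 (fully open). A call has 1 to 20 rows; each row is the pose to reach, as a shift and turn from the pose commanded when the call began, along the tool's axes at that moment; what a row does not reach only later rows make up. The controller multiplies each number of a shift by 200 mm and each number of a turn by 90 degrees. A row lasts 1/12 s, in which the tool goes at most 41.7 mm and 7.16 degrees, less where a joint would pass 70% of its speed; a pose out of reach is approached as far as the arm can. A call with a number of a shift or a turn outside -1 to 1 is refused whole. A call with a gripper value outside its range is refused whole. The fingers move at their own pace and stop on an object; "force" is the grip in N (left out, the last holds). Time passes only in rows, so rows that repeat a pose let the fingers close. It gives the time, the measured TCP pose, the force, the opening and the grip force at its end, in the units of the state.
- state(): the state, without advancing time (a new reading comes with each control period).
- vision.grab_frame(name): name is "scene" or "top" or "wrist"; returns the picture (480x640x3 uint8, red, green, blue); there is no depth.
- vision.camera_info(name): a dict with "vertical_fov" (degrees; the focal length in pixels is half the picture's height over the tangent of half this angle, whatever the lens; pixels are square), "cx", "cy" (the principal point, pixels), "distortion" ([k1, k2, p1, p2, k3] as OpenCV has them; the pictures are not rectified), "T" (4x4, takes a point from camera to world coordinates). Camera axes: x right, y up, looking along -z (the intrinsics and any distortion apply to the point x, -y, -z); pixel columns grow to the right and rows downward; lengths in mm; the calibration is good to about 2 mm. A picture is of the moment at which its call begins: read the wrist's pose just before it. camera_info takes no time and is no camera call; for the wrist camera it gives the pose at the moment of the call.
- job_done(): hands the job in; it is judged then, once.
The state is a dict: "time_s": time; "qpos": joint angles; "qvel": joint speeds; "effort": joint torques, N m; "ee_pos": TCP position; "ee_rot": TCP orientation; "force": force on the tool from outside, world axes, zero at the start; "torque": the same for the moment, N m; "gripper_width": finger opening in mm; "gripper_force": force on a finger pad.
Only numpy, scipy, OpenCV 4.12 (cv2) and the standard library are available. Lean on these libraries where they do the work, as an engineer would, in place of code of your own. Each camera call takes 0.05 s, during which the arm holds its last target. There are 200 camera calls.

### The job

To ready the engraver's vise for freehand work, unlock its turntable, now held by the spring plunger with the red T-handle: pull the handle straight up, twist it a quarter turn into its rest notch and let go, so that it stays out. Then turn the freed vise round until the white line on the turntable meets the yellow pointer, and leave it standing there with the plunger still held out, without disturbing the pliers, the spool or the jar.

Things in the scene. Friction and masses are not known exactly. Their poses are not given: they have to be found in the camera images.
- vise_base: round blue-grey cast base, 244 mm across, 29 mm high, bolted down; origin under its centre, on the turntable's axis. At its +y rim a bracket (post 44 x 22 mm, 80 mm high, 140 mm out) reaches in over the disc with the plunger, whose axis is 100 mm from the turntable's. Plunger sleeve: 36 mm across, up to 100 mm above the bench. Bolt lugs reach 153 mm out, 20 mm high
- turntable (a joint): turntable angle, rad, positive anticlockwise from above, endless. 0 at the start, locked by the plunger's pin in one of 12 index holes (0.01 rad of play). With the pin out it turns freely either way against 0.12 N m of friction and stays where left; a pin let down drops into the next hole that passes. Dark steel disc 228 mm across, its top 44 mm above the bench
- jaws (a point): vise head, on the turntable's axis, 105 mm above the bench. Its two steel jaws form a block 56 x 56 mm (faces square to this point's x and y), 80 to 125 mm above the bench; grip it from above across either pair of faces. Silver blank and pins on top reach 132 mm. Below: slideway 84 (x) x 44 mm, top at 80 mm; pedestal 104 mm across, top at 66 mm. x points along the white line
- white_line (a point): outer end of the white line, 8 mm wide, on the turntable's top face along a radius: 107 mm from the axis, 45 mm above the bench. The line runs inward to 54 mm from the axis and turns with the turntable
- pointer_tip (a point): tip of the fixed yellow pointer on the robot's side of the base: 107 mm from the turntable's axis, 45 mm above the bench, just over the disc's edge; its clamp block, 56 mm high, lies 124 to 144 mm from the axis. It coincides with white_line when the line is under the pointer; at the start the two are 2.6 to 3.7 rad apart
- handle (a point): middle of the red T-handle's bar: 72 mm long (this point's x axis), 15 mm wide (y), 18 mm deep; 119 mm above the bench with the plunger in, 132 mm when it rests in a notch. At the start the bar points to the turntable's axis; in a notch it lies square to that. A hub 23 mm across is under its middle
- plunger_lift (a joint): how far the plunger is pulled up, m: 0 fully in (pin 9 mm deep in its hole), at least 0.016 to twist it, 0.013 at rest in a notch, 0.022 end of travel. A spring pushes it down: about 6 N at 0, 13 N at 0.018
- plunger_twist (a joint): twist of the T-handle, rad, positive anticlockwise from above: 0 (0.12 of play) while in, where it cannot turn. Rest notches 3 mm deep at +1.57 and -1.57, either will do (0.15 of play); stops at +1.72 and -1.72
- blue_pliers: loose pliers with blue grips, 157 mm long along x, 61 mm wide over the grips, 13 mm high; origin under the middle. Leave alone
- red_pliers: the same pliers with red grips. Leave alone
- spool: loose white spool with a brass-coloured winding, 80 mm across, 50 mm high, standing; origin at the centre of its underside. Leave alone
- jar: loose amber jar with a black lid, 60 mm across, 75 mm high; origin at the centre of its underside. Leave alone

How it is judged:
By the outcome, as a careful person would: the job done as asked, in the order asked, and still so for the second after the job is handed in, with the robot touching nothing.
It also fails if it takes over 64 s, if anything falls off the work surface, if the arm or the gripper's body presses on something with over 40 N, if the wrist force passes 120 N, or if a joint passes its speed limit or range.

## Working session

There is one attempt and no reset: what is moved stays moved. The work goes in short steps, Python scripts to look and compute and a tool call to move; the robot and the scene stay as the last step left them, time stands still between calls to the robot, and variables do not carry over. Pictures are saved under pics/ and viewed, at most 10 in all, crops included, and the job is handed in when it is done.

Besides the shell and the picture viewer there is one more tool, called after ">>>" as name(argument=value, ...), one argument or row to a line, values as JSON. servo_tool: Moves the arm, as the interface text tells. Its arguments: {"type":"object","properties":{"rows":{"type":"array"},"force":{"type":"number"}},"required":["rows"]}

```bash
mkdir -p pics
cat > h.py <<'E'
import numpy as np, cv2
from workcell import state, vision, job_done, env
def grab(n,f):
    i=vision.camera_info(n); im=vision.grab_frame(n); cv2.imwrite('pics/'+f,im[:,:,::-1]); return im,i
def K(i):
    f=240/np.tan(np.radians(i['vertical_fov'])/2); return np.array([[f,0,i['cx']],[0,f,i['cy']],[0,0,1.]])
def ray(i,p):
    u=cv2.undistortPoints(np.array([[p]],float),K(i),np.array(i['distortion'],float))[0,0]
    T=np.array(i['T']); d=T[:3,:3]@[u[0],-u[1],-1]; return T[:3,3],d/np.linalg.norm(d)
def onz(i,p,z):
    o,d=ray(i,p); return o+d*(z-o[2])/d[2]
def tri(rs):
    A=0;b=0
    for o,d in rs:
        P=np.eye(3)-np.outer(d,d);A=A+P;b=b+P@o
    x=np.linalg.solve(A,b); return x,[np.linalg.norm((np.eye(3)-np.outer(d,d))@(x-o)) for o,d in rs]
def proj(i,X):
    T=np.array(i['T']); c=T[:3,:3].T@(np.array(X,float)-T[:3,3]); 
    return cv2.projectPoints(np.array([[c[0],-c[1],-c[2]]]),np.zeros(3),np.zeros(3),K(i),np.array(i['distortion'],float))[0].ravel()
E
python3 - <<'E'
from h import *
for n in('scene','top'):
    im,i=grab(n,n+'0.png'); print(n,np.round(i['T'],3).tolist(),i['vertical_fov'],i['distortion'])
print(state(),env.pinch_z)
E
```

```text
scene [[-0.768, -0.393, 0.506, 1122.674], [0.641, -0.48, 0.599, 655.195], [0.007, 0.784, 0.621, 786.029], [0.0, 0.0, 0.0, 1.0]] 46.35531384651623 [0.02115843 0.         0.         0.         0.        ]
top [[0.026, 0.988, -0.153, 409.397], [-1.0, 0.026, -0.003, -19.817], [0.001, 0.153, 0.988, 1077.386], [0.0, 0.0, 0.0, 1.0]] 53.81582738729513 [0.03720075 0.         0.         0.         0.        ]
{'time_s': 0.1, 'qpos': array([-7.75758682e+01,  1.83456054e+01,  8.96980454e+01, -6.40112872e-04,
        7.20453486e+01, -1.14752720e+00]), 'qvel': array([ 0.05057564, -0.15047438, -0.09192665, -0.10135772, -0.01283774,
        0.04000519]), 'effort': array([-1.85481695e-04, -4.13332736e+01, -2.32509005e+01,  7.28275348e-02,
        4.21406084e-02, -5.75559807e-05]), 'ee_pos': array([ 134.81461507, -558.50766338,  213.23744169]), 'ee_rot': array([-1.79911006e+02, -1.17386141e-03,  1.35718559e+01]), 'force': array([-0.01156542,  0.92799472,  0.47168243]), 'torque': array([ 0.05631837,  0.04205341, -0.0216393 ]), 'gripper_force': 0.0, 'gripper_width': 91.30914408044008} 18.8
```

View pics/scene0.png

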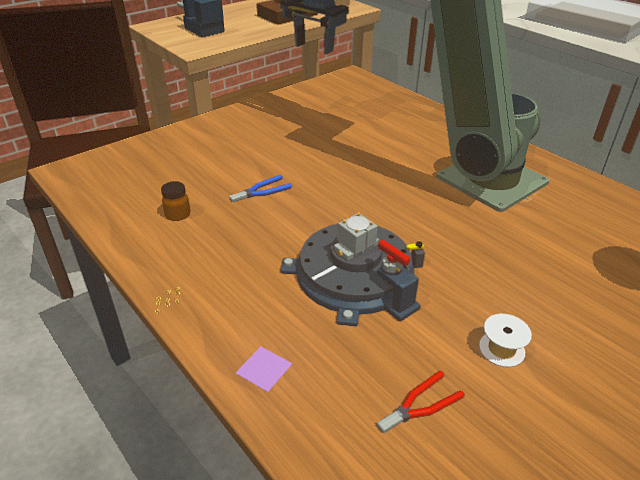

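View pics/top0.png

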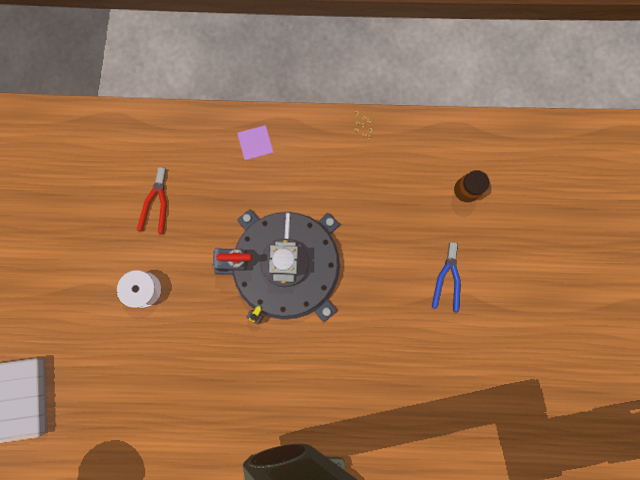

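The scene view shows the vise at about (355,265), with the red handle at (393,250). In the top view the disc centre is near (287,265), the handle (234,257), the white line (288,213–240) and the pointer (257,312). The loose items stand well clear.

Run:
```python
from h import *
I={n:vision.camera_info(n) for n in('scene','top')}
M={n:cv2.imread(f'pics/{n}0.png') for n in I}
box={'scene':(280,200,430,330),'top':(205,195,350,330)}
def mask(n,c):
    h=cv2.cvtColor(M[n],cv2.COLOR_BGR2HSV);H,S,V=[h[...,k].astype(int) for k in range(3)]
    m={'red':((H<5)|(H>174))&(S>170)&(V>70),'yel':(H>22)&(H<34)&(S>150)&(V>90),'wht':(S<40)&(V>190)}[c]
    b=box[n];z=np.zeros_like(m);z[b[1]:b[3],b[0]:b[2]]=1;return (m&z).astype(np.uint8)
for c in('red','yel','wht'):
    for n in I:
        m=mask(n,c);k,l,s,ce=cv2.connectedComponentsWithStats(m)
        for j in range(1,k):
            if s[j,4]>12:
                p=np.argwhere(l==j)[:,::-1].astype(np.float32);r=cv2.minAreaRect(p)
                print(c,n,s[j,4],ce[j].round(1),cv2.boxPoints(r).round(1).tolist())
r=np.vstack([np.hstack([cv2.resize(M[n][b[1]:b[1]+130,b[0]:b[0]+130],(400,400),interpolation=cv2.INTER_CUBIC) for n,b in box.items()])])
cv2.imwrite('pics/crop.png',r)
```

```text
red scene 286 [393.4 252. ] [[373.70001220703125, 250.39999389648438], [381.29998779296875, 238.3000030517578], [411.29998779296875, 257.20001220703125], [403.70001220703125, 269.29998779296875]]
red top 256 [234.2 257. ] [[217.0, 253.0], [251.0, 253.0], [251.0, 262.0], [217.0, 262.0]]
yel scene 68 [413.7 246.2] [[406.5, 243.6999969482422], [422.70001220703125, 241.89999389648438], [423.29998779296875, 247.6999969482422], [407.20001220703125, 249.5]]
yel top 52 [256.9 310.5] [[252.10000610351562, 312.3999938964844], [257.20001220703125, 304.79998779296875], [262.20001220703125, 308.20001220703125], [257.20001220703125, 315.79998779296875]]
wht scene 237 [357.6 222.4] [[347.0, 229.0], [347.0, 216.0], [369.0, 216.0], [369.0, 229.0]]
wht scene 15 [338.4 246.3] [[335.0, 245.0], [336.1000061035156, 243.39999389648438], [343.5, 248.3000030517578], [342.3999938964844, 249.89999389648438]]
wht scene 15 [347.4 252.6] [[344.0, 251.0], [350.0, 251.0], [350.0, 254.0], [344.0, 254.0]]
wht scene 16 [288.  260.8] [[285.0, 259.0], [291.0, 259.0], [291.0, 262.0], [285.0, 262.0]]
wht scene 84 [323.5 272.2] [[311.3999938964844, 276.8999938964844], [334.6000061035156, 264.3999938964844], [336.1000061035156, 267.20001220703125], [312.8999938964844, 279.70001220703125]]
wht scene 15 [347.5 313.6] [[343.6000061035156, 314.0], [345.0, 310.6000061035156], [351.29998779296875, 313.1000061035156], [350.0, 316.6000061035156]]
wht top 60 [286.8 225.6] [[284.8999938964844, 237.0], [286.1000061035156, 213.89999389648438], [288.70001220703125, 214.0], [287.5, 237.10000610351562]]
wht top 326 [282.5 258.7] [[273.0, 249.0], [292.0, 249.0], [292.0, 268.0], [273.0, 268.0]]
```

View pics/crop.png

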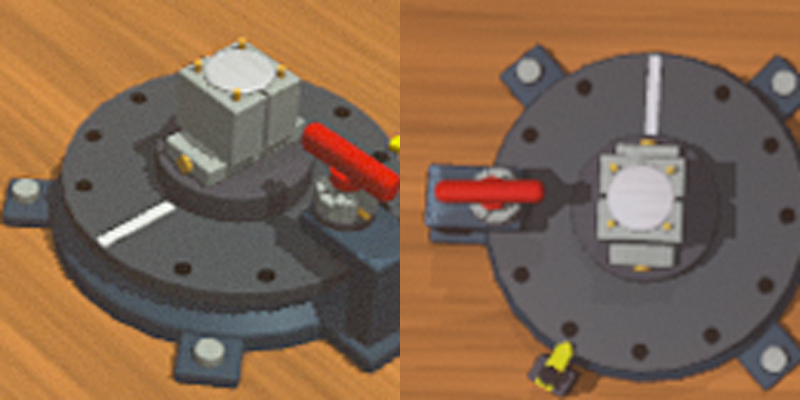

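The crop confirms it: the bar points at the axis, with the plunger on the vise's +y side. The line points to +x and the pointer is on the near side. Next I triangulate and fit.

Run:
```python
from h import *
from scipy.optimize import least_squares
I={n:vision.camera_info(n) for n in('scene','top')}
# pixel obs: bar centroid, bar? line centre axis ends, pointer tip, silver disc centre
obs={'handle':((393.0,252.),(234.2,257.)),'wo':((312.0,278.4),(287.4,213.8)),'wi':((335.6,265.6),(286.2,237.2)),'ptr':((407,247),(260.3,306.2)),'disc':((357.6,222.4),(282.5,258.7))}
for k,(a,b) in obs.items():
    x,e=tri([ray(I['scene'],a),ray(I['top'],b)]); print(k,x.round(1),np.round(e,1))
for k,z in(('handle',124),('wo',45),('wi',45),('ptr',45),('disc',132)):
    print(k,[onz(I[n],p,z).round(1)[:2].tolist() for n,p in zip(('scene','top'),obs[k])])
def model(p):
    c=p[:2];u=lambda a:np.array([np.cos(a),np.sin(a)])
    P=lambda r,a,z:np.r_[c+r*u(a),z]
    return {'handle':P(100,p[2],125),'wo':P(107,p[3],45),'wi':P(54,p[3],45),'ptr':P(107,p[4],46),'disc':P(0,0,131)}
def res(p):
    m=model(p);return np.concatenate([proj(I[n],m[k])-obs[k][j] for k in obs for j,n in enumerate(('scene','top'))])
r=least_squares(res,[460,20,1.57,0,3.6],loss='soft_l1');print(r.x.round(3),r.fun.reshape(-1,4).round(1).tolist())
for k,v in model(r.x).items():print(k,v.round(1))
```

```text
handle [512.8 136.  118.6] [0.3 0.3]
wo [621.5  34.1  43.1] [0.7 0.7]
wi [566.3  36.4  47.2] [1.7 1.7]
ptr [414.8  86.8  47.5] [1.5 1.5]
disc [510.8  37.1 128.1] [0.3 0.3]
handle [[517.5, 140.3], [512.4, 134.9]]
wo [[623.2, 35.1], [620.6, 34.4]]
wi [[563.6, 36.0], [567.8, 35.3]]
ptr [[411.4, 86.0], [415.8, 86.0]]
disc [[514.3, 41.0], [510.6, 36.6]]
[ 5.11907e+02  3.75870e+01  1.54900e+00 -3.10000e-02  2.67600e+00] [[0.3, -1.9, -1.4, -0.9], [1.5, -1.2, 0.1, 0.8], [-0.9, 0.5, -0.3, 0.9], [-1.7, 0.5, 0.1, -0.2], [-0.3, -0.9, -0.4, -0.6]]
handle [514.  137.6 125. ]
wo [618.9  34.2  45. ]
wi [565.9  35.9  45. ]
ptr [416.3  85.7  46. ]
disc [511.9  37.6 131. ]
```

>>> servo_tool(
  rows=[
    [0.883, -0.977, -0.1, 0, 0.6],
    [0.883, -0.977, -0.1, 0, 0.6],
    [0.883, -0.977, -0.1, 0, 0.6],
    [0.883, -0.977, -0.1, 0, 0.6],
    [0.883, -0.977, -0.1, 0, 0.6],
    [0.883, -0.977, -0.1, 0, 0.6],
    [0.883, -0.977, -0.1, 0, 0.6],
    [0.883, -0.977, -0.1, 0, 0.6],
  ],
)

```text
time_s: 0.77
ee_pos: [261.6, -324.7, 234.2]
ee_rot: [-180.0, -0.0, 13.8]
force: [0.3, -0.1, 0.4]
gripper_width: 54.9
gripper_force: 0.0
```

>>> servo_tool(
  rows=[
    [0.883, -0.977, -0.1, 0, 0.6],
    [0.883, -0.977, -0.1, 0, 0.6],
    [0.883, -0.977, -0.1, 0, 0.6],
    [0.883, -0.977, -0.1, 0, 0.6],
    [0.883, -0.977, -0.1, 0, 0.6],
    [0.883, -0.977, -0.1, 0, 0.6],
    [0.883, -0.977, -0.1, 0, 0.6],
    [0.883, -0.977, -0.1, 0, 0.6],
  ],
)

```text
time_s: 1.43
ee_pos: [388.2, -94.6, 253.9]
ee_rot: [-180.0, -0.0, 13.8]
force: [-0.6, -0.1, -0.1]
gripper_width: 54.5
gripper_force: 0.0
```

>>> servo_tool(
  rows=[
    [0.883, -0.977, 0, -0.836, 0.6],
    [0.883, -0.977, 0, -0.836, 0.6],
    [0.883, -0.977, 0, -0.836, 0.6],
    [0.883, -0.977, 0, -0.836, 0.6],
    [0.883, -0.977, 0, -0.836, 0.6],
    [0.883, -0.977, 0, -0.836, 0.6],
    [0.883, -0.977, 0, -0.836, 0.6],
    [0.883, -0.977, 0, -0.836, 0.6],
    [0.883, -0.977, 0, -0.836, 0.6],
    [0.883, -0.977, 0, -0.836, 0.6],
    [0.883, -0.977, 0, -0.836, 0.6],
    [0.883, -0.977, 0, -0.836, 0.6],
    [0.883, -0.977, 0, -0.836, 0.6],
  ],
)

```text
time_s: 2.52
ee_pos: [512.8, 133.5, 253.4]
ee_rot: [-180.0, 0.1, 88.6]
force: [1.1, 0.7, 0.4]
gripper_width: 54.8
gripper_force: 0.0
```

Run:
```python
from h import *
im,i=grab('wrist','w1.png');s=state();np.save('w1T.npy',i['T']);print(np.round(i['T'],3).tolist(),i['vertical_fov'],i['distortion'],i['cx'],i['cy']);print(s['time_s'],s['ee_pos'],s['ee_rot'],s['qpos'])
```

```text
[[1.0, 0.024, 0.007, 513.915], [-0.025, 0.964, 0.264, 206.643], [-0.0, -0.264, 0.964, 422.959], [0.0, 0.0, 0.0, 1.0]] 65.87982303882421 [0.01155789 0.         0.         0.         0.        ] 316.8748470010774 236.35687571201757
2.5667 [512.73346133 133.81010898 253.56266291] [-1.79974436e+02  4.16331227e-02  8.86220863e+01] [ 1.34043217e+01  1.29171684e+01  9.14522205e+01 -3.48164565e-02
  7.56659543e+01  1.47908748e+01]
```

View pics/w1.png

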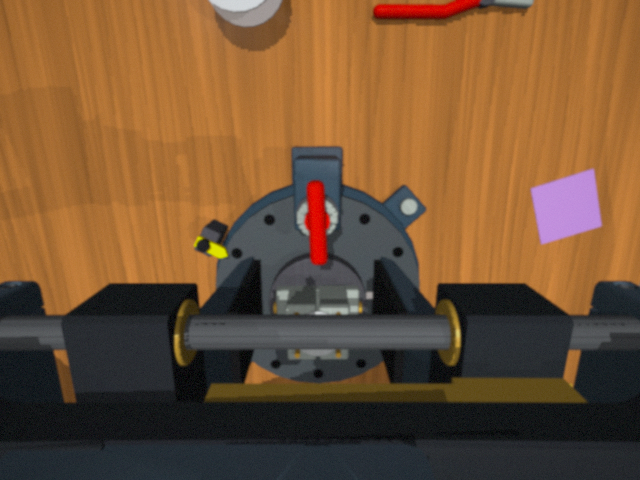

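The wrist view shows the bar from (316,180) to (318,264), the sleeve at (317,219) and the pointer tip at (228,257).

Run:
```python
from h import *
i=vision.camera_info('wrist');i['T']=np.load('w1T.npy');it=vision.camera_info('top');is_=vision.camera_info('scene')
im=cv2.imread('pics/w1.png');h=cv2.cvtColor(im,cv2.COLOR_BGR2HSV);H,S,V=[h[...,k].astype(int) for k in range(3)]
m=((H<5)|(H>174))&(S>170)&(V>70);m[:150]=0;m[290:]=0
k,l,s,ce=cv2.connectedComponentsWithStats(m.astype(np.uint8));j=1+s[1:,4].argmax()
p=np.argwhere(l==j)[:,::-1];print(s[j],ce[j])
for y in (185,195,205,240,250,260):
    q=p[p[:,1]==y][:,0];print(y,q.min(),q.max(),onz(i,((q.min()+q.max())/2,y),119).round(1))
for e in((316,180),(318,264),(317,222)):print(e,onz(i,e,128).round(1),onz(i,e,119).round(1))
print('tri handle',tri([ray(i,ce[j]),ray(it,(234.2,257.)),ray(is_,(393,252))]))
print('tri w+top',tri([ray(i,ce[j]),ray(it,(234.2,257.))]))
print('sleeve',onz(i,(317,219),100).round(1),'ptr',onz(i,(228,257),45).round(1))
print(state()['ee_pos'],state()['ee_rot'])
```

```text
[ 305  181   25   84 1487] [316.87558843 222.48755884]
185 307 323 [511.3 167.  119. ]
195 307 324 [511.5 158.8 119. ]
205 308 323 [511.3 150.4 119. ]
240 310 326 [512.7 120.1 119. ]
250 310 326 [512.4 111.2 119. ]
260 311 326 [512.7 102.1 119. ]
(316, 180) [512.3 172.2 128. ] [512.2 171.1 119. ]
(318, 264) [512.2 101.7 128. ] [512.1  98.5 119. ]
(317, 222) [512.2 138.  128. ] [512.2 135.9 119. ]
tri handle (array([512.48009899, 135.72539773, 118.57288954]), [np.float64(0.5162172761538034), np.float64(0.4884227866515362), np.float64(0.3120432196437364)])
tri w+top (array([512.44547729, 135.63633673, 120.07651509]), [np.float64(0.37409620045663944), np.float64(0.37409620045648456)])
sleeve [512.2 134.2 100. ] ptr [415.3  82.5  45. ]
[512.73346133 133.81010898 253.56266291] [-1.79974436e+02  4.16331227e-02  8.86220863e+01]
```

>>> servo_tool(
  rows=[
    [0.011, -0.003, 0.2, -0.014, 0.6],
    [0.011, -0.003, 0.4, -0.014, 0.6],
    [0.011, -0.003, 0.6, -0.014, 0.6],
    [0.011, -0.003, 0.7, -0.014, 0.6],
    [0.011, -0.003, 0.737, -0.014, 0.6],
    [0.011, -0.003, 0.737, -0.014, 0.6],
    [0.011, -0.003, 0.737, -0.014, 0.6],
  ],
)

```text
time_s: 3.15
ee_pos: [512.9, 137.3, 107.5]
ee_rot: [179.9, -0.0, 90.0]
force: [-0.2, 0.3, 1.0]
gripper_width: 54.5
gripper_force: 0.0
```

>>> servo_tool(
  rows=[
    [0, 0, 0, 0, 0],
    [0, 0, 0, 0, 0],
    [0, 0, 0, 0, 0],
    [0, 0, 0, 0, 0],
    [0, 0, 0, 0, 0],
    [0, 0, 0, 0, 0],
    [0, 0, 0, 0, 0],
    [0, 0, 0, 0, 0],
  ],
  force=50,
)

```text
time_s: 3.82
ee_pos: [512.6, 137.5, 107.1]
ee_rot: [179.9, -0.0, 90.1]
force: [2.0, 0.0, 3.4]
gripper_width: 20.6
gripper_force: 50.0
```

Run:
```python
from h import *
im,i=grab('wrist','w2.png');s=state();print(s['gripper_width'],s['gripper_force'],s['force'],s['ee_pos'])
cv2.imwrite('pics/w2c.png',cv2.resize(im[120:420,160:480,::-1],(640,600),interpolation=cv2.INTER_CUBIC))
```

```text
20.873700469239537 50.001495480537415 [ 2.15625515 -0.35642954  3.17812579] [512.64177755 137.46435611 107.08174212]
```

View pics/w2c.png

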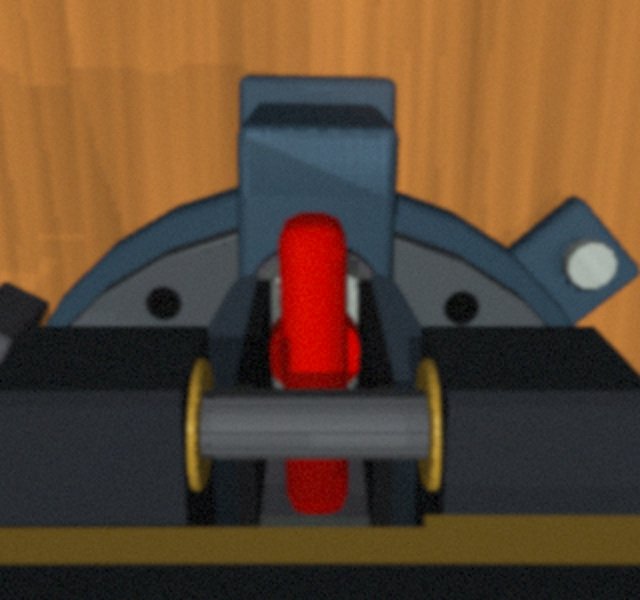

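The bar is between the pads, but the fingertips also close on the wider hub at crop (315,350), giving a 21 mm opening. I'll open, rise so the tips take only the bar, and close again.

>>> servo_tool(
  rows=[
    [0, 0, 0, 0, 0.4],
    [0, 0, 0, 0, 0.4],
    [-0.006, 0, -0.02, 0, 0.4],
    [-0.006, 0, -0.035, 0, 0.4],
    [-0.006, 0, -0.035, 0, 0.4],
    [-0.006, 0, -0.035, 0, 0],
    [-0.006, 0, -0.035, 0, 0],
    [-0.006, 0, -0.035, 0, 0],
    [-0.006, 0, -0.035, 0, 0],
    [-0.006, 0, -0.035, 0, 0],
    [-0.006, 0, -0.035, 0, 0],
  ],
  force=55,
)

```text
time_s: 4.78
ee_pos: [512.6, 136.3, 114.2]
ee_rot: [179.9, -0.0, 90.1]
force: [1.2, -0.3, 5.0]
gripper_width: 14.7
gripper_force: 55.5
```

>>> servo_tool(
  rows=[
    [0, 0, -0.02, 0, 0],
    [0, 0, -0.04, 0, 0],
    [0, 0, -0.06, 0, 0],
    [0, 0, -0.08, 0, 0],
    [0, 0, -0.097, 0, 0],
    [0, 0, -0.097, 0, 0],
    [0, 0, -0.097, 0, 0],
  ],
)

```text
time_s: 5.37
ee_pos: [512.1, 136.2, 131.5]
ee_rot: [-180.0, 0.0, 90.1]
force: [6.5, 0.7, -13.3]
gripper_width: 14.3
gripper_force: 55.2
```

>>> servo_tool(
  rows=[
    [0, 0, -0.009, 0, 0],
    [0, 0, -0.009, 0.05, 0],
    [0, 0, -0.009, 0.1, 0],
    [0, 0, -0.009, 0.15, 0],
    [0, 0, -0.009, 0.2, 0],
  ],
)

```text
time_s: 5.78
ee_pos: [512.1, 136.2, 133.1]
ee_rot: [-180.0, 0.0, 71.9]
force: [4.9, 1.3, -13.1]
gripper_width: 14.3
gripper_force: 55.4
```

>>> servo_tool(
  rows=[
    [0, 0, 0, 0.07, 0],
    [0, 0, 0, 0.14, 0],
    [0, 0, 0, 0.21, 0],
    [0, 0, 0, 0.28, 0],
    [0, 0, 0, 0.35, 0],
    [0, 0, 0, 0.42, 0],
    [0, 0, 0, 0.49, 0],
    [0, 0, 0, 0.56, 0],
    [0, 0, 0, 0.63, 0],
    [0, 0, 0, 0.7, 0],
    [0, 0, 0, 0.77, 0],
    [0, 0, 0, 0.804, 0],
    [0, 0, 0, 0.804, 0],
    [0, 0, 0, 0.804, 0],
  ],
)

```text
time_s: 6.95
ee_pos: [512.1, 136.1, 133.1]
ee_rot: [180.0, 0.0, -0.3]
force: [6.0, 1.3, -13.2]
gripper_width: 14.6
gripper_force: 55.5
```

Run:
```python
from h import *
im,i=grab('wrist','w3.png');s=state();print(s['time_s'],s['gripper_width'],s['force'],s['torque'],s['ee_pos'],s['ee_rot'])
im2,_=grab('top','t3.png')
cv2.imwrite('pics/c3.png',np.hstack([im[120:420,160:480,::-1],cv2.resize(im2[190:340,200:360,::-1],(320,300))]))
```

```text
7.0 14.321896891476309 [  6.38514116   1.26799334 -13.54846222] [ 0.14162081 -1.42899097 -0.02006643] [512.10546094 136.07694027 133.10511038] [ 1.79973087e+02  1.56745534e-02 -2.87774770e-01]
```

View pics/c3.png

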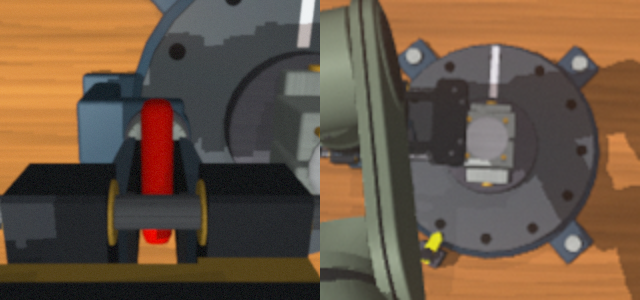

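The bar now lies square to the radius, still between the pads. Lowering it into the notch.

>>> servo_tool(
  rows=[
    [0, 0, 0.01, 0, 0],
    [0, 0, 0.02, 0, 0],
    [0, 0, 0.03, 0, 0],
    [0, 0, 0.03, 0, 0],
    [0, 0, 0.03, 0, 0],
  ],
)

```text
time_s: 7.47
ee_pos: [512.2, 136.1, 127.4]
ee_rot: [180.0, 0.0, -0.3]
force: [5.7, 0.1, -11.5]
gripper_width: 14.7
gripper_force: 55.6
```

>>> servo_tool(
  rows=[
    [0, 0, 0.005, 0, 0],
    [0, 0, 0.01, 0, 0],
    [0, 0, 0.01, 0, 0],
  ],
)

```text
time_s: 7.72
ee_pos: [512.2, 136.1, 126.9]
ee_rot: [180.0, -0.0, -0.3]
force: [3.4, 0.5, -4.7]
gripper_width: 14.7
gripper_force: 55.9
```

The notch is carrying the spring load. Opening and rising.

>>> servo_tool(
  rows=[
    [0, 0, 0.003, 0, 0.45],
    [0, 0, 0.003, 0, 0.45],
    [0, 0, 0.003, 0, 0.45],
    [0, 0, 0.003, 0, 0.45],
    [0, 0, -0.05, 0, 0.45],
    [0, 0, -0.2, 0, 0.45],
    [0, 0, -0.4, 0, 0.9],
    [0, 0, -0.5, 0, 1],
    [0, 0, -0.5, 0, 1],
    [0, 0, -0.5, 0, 1],
    [0, 0, -0.5, 0, 1],
  ],
)

```text
time_s: 8.63
ee_pos: [510.8, 136.0, 225.7]
ee_rot: [180.0, 0.1, -0.3]
force: [-0.3, -1.0, -1.4]
gripper_width: 71.8
gripper_force: 0.0
```

Run:
```python
from h import *
im,i=grab('wrist','w4.png');np.save('w4T.npy',i['T']);s=state();print(s['time_s'],s['gripper_width'],s['force'],s['ee_pos'],s['ee_rot'],s['qpos'])
```

```text
8.6833 75.61927069360054 [ 0.17373751 -0.21581854  0.14858888] [510.62791279 135.93152601 225.22479721] [179.95027459   0.19357944  -0.29068955] [ 1.36606616e+01  1.38004829e+01  9.43918976e+01 -1.66864783e-03
  7.20074771e+01  1.03951785e+02]
```

View pics/w4.png

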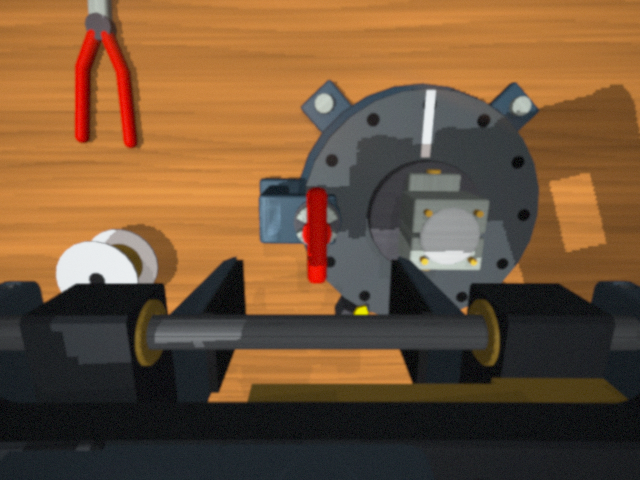

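The handle rests at (317,235), square to the radius. The jaw pins centre at about (452,238), and the white line runs from (431,91) to (426,157).

Run:
```python
from h import *
i=vision.camera_info('wrist');i['T']=np.load('w4T.npy');it=vision.camera_info('top');sc=vision.camera_info('scene')
print('jaws tri silver disc',tri([ray(i,(452,237)),ray(it,(282.5,258.7)),ray(sc,(357.6,222.4))]))
a,b=onz(i,(431,91),45),onz(i,(426,157),45);print(a,b,np.degrees(np.arctan2(*(a-b)[[1,0]])))
pins=[(427,213),(480,213),(425,261),(478,264)];P=np.array([onz(i,p,131) for p in pins]);print(P.round(1).tolist(),P.mean(0))
T=np.array([P[0]-P[2],P[1]-P[3]]);print(np.degrees(np.arctan2(T[:,1],T[:,0])))
T=np.array([P[0]-P[1],P[2]-P[3]]);print(np.degrees(np.arctan2(T[:,1],T[:,0])))
for g in [(512.2,36.5,131)]:print(proj(i,g),proj(it,g),proj(sc,g))
# disc edge fit in top image: dark blob -> circle on z=44
```

```text
jaws tri silver disc (array([510.61238812,  36.03379153, 128.69383622]), [np.float64(1.9639775232852965), np.float64(0.8522432428127412), np.float64(1.339055916832114)])
[620.8014098   33.21529458  45.        ] [563.82149311  33.36496989  45.        ] -0.15050467531860182
[[529.1, 54.6, 131.0], [528.8, 16.2, 131.0], [492.2, 53.4, 131.0], [489.6, 13.4, 131.0]] [509.9289621   34.38676711 131.        ]
[1.86412943 4.15840773]
[89.64945929 86.29080693]
[449.87874665 235.25685416] [282.60927961 257.97825159] [356.80633652 221.32187273]
```

>>> servo_tool(
  rows=[
    [0.008, 0.2, 0, 0.013, 1],
    [0.008, 0.4, 0, 0.013, 1],
    [0.008, 0.497, 0, 0.013, 1],
    [0.008, 0.497, 0, 0.013, 1],
    [0.008, 0.497, 0.15, 0.013, 1],
    [0.008, 0.497, 0.3, 0.013, 1],
    [0.008, 0.497, 0.45, 0.013, 1],
    [0.008, 0.497, 0.6, 0.013, 1],
    [0.008, 0.497, 0.675, 0.013, 1],
    [0.008, 0.497, 0.675, 0.013, 1],
    [0.008, 0.497, 0.675, 0.013, 1],
  ],
)

```text
time_s: 9.6
ee_pos: [512.0, 37.4, 90.5]
ee_rot: [-180.0, 0.2, -1.4]
force: [0.4, 0.7, 0.7]
gripper_width: 91.4
gripper_force: 0.0
```

>>> servo_tool(
  rows=[
    [0, 0, 0, 0, 0.5],
    [0, 0, 0, 0, 0.5],
    [0, 0, 0, 0, 0.5],
    [0, 0, 0, 0, 0.5],
    [0, 0, 0, 0, 0.5],
    [0, 0, 0, 0, 0.5],
    [0, 0, 0, 0, 0.5],
  ],
  force=25,
)

```text
time_s: 10.18
ee_pos: [513.1, 36.1, 92.2]
ee_rot: [179.9, -0.0, -1.4]
force: [-0.9, -3.2, 2.9]
gripper_width: 55.8
gripper_force: 24.9
```

>>> servo_tool(
  rows=[
    [0, 0, 0, -0.03, 0.5],
    [0, 0, 0, -0.09, 0.5],
    [0, 0, 0, -0.15, 0.5],
    [0, 0, 0, -0.21, 0.5],
    [0, 0, 0, -0.27, 0.5],
    [0, 0, 0, -0.33, 0.5],
    [0, 0, 0, -0.39, 0.5],
    [0, 0, 0, -0.45, 0.5],
    [0, 0, 0, -0.5, 0.5],
    [0, 0, 0, -0.5, 0.5],
  ],
)

```text
time_s: 11.02
ee_pos: [512.4, 37.8, 92.2]
ee_rot: [-179.9, -0.0, 43.7]
force: [-2.9, 4.1, 4.0]
gripper_width: 56.0
gripper_force: 25.0
```

>>> servo_tool(
  rows=[
    [0, 0, 0, -0.03, 0.5],
    [0, 0, 0, -0.09, 0.5],
    [0, 0, 0, -0.15, 0.5],
    [0, 0, 0, -0.21, 0.5],
    [0, 0, 0, -0.27, 0.5],
    [0, 0, 0, -0.33, 0.5],
    [0, 0, 0, -0.39, 0.5],
    [0, 0, 0, -0.45, 0.5],
    [0, 0, 0, -0.51, 0.5],
    [0, 0, 0, -0.57, 0.5],
    [0, 0, 0, -0.61, 0.5],
    [0, 0, 0, -0.61, 0.5],
  ],
)

```text
time_s: 12.02
ee_pos: [510.3, 38.6, 92.1]
ee_rot: [-179.8, -0.2, 98.5]
force: [-7.7, 5.4, 7.7]
gripper_width: 56.0
gripper_force: 25.0
```

>>> servo_tool(
  rows=[
    [0, 0, 0, -0.03, 0.5],
    [0, 0, 0, -0.09, 0.5],
    [0, 0, 0, -0.15, 0.5],
    [0, 0, 0, -0.21, 0.5],
    [0, 0, 0, -0.27, 0.5],
    [0, 0, 0, -0.33, 0.5],
    [0, 0, 0, -0.39, 0.5],
    [0, 0, 0, -0.45, 0.5],
    [0, 0, 0, -0.51, 0.5],
    [0, 0, 0, -0.56, 0.5],
    [0, 0, 0, -0.595, 0.5],
    [0, 0, 0, -0.595, 0.5],
    [0, 0, 0, -0.595, 0.5],
  ],
)

```text
time_s: 13.1
ee_pos: [508.6, 37.3, 92.1]
ee_rot: [-179.8, -0.5, 152.0]
force: [-10.7, 1.6, 11.2]
gripper_width: 55.9
gripper_force: 25.0
```

Run:
```python
from h import *
s=state();print(s['time_s'],s['force'],s['torque'],s['ee_pos'],s['ee_rot'])
im,_=grab('top','t5.png');im2,_=grab('scene','s5.png')
cv2.imwrite('pics/c5.png',np.hstack([cv2.resize(im[190:340,200:360,::-1],(400,375),interpolation=cv2.INTER_CUBIC),cv2.resize(im2[190:340,280:440,::-1],(400,375),interpolation=cv2.INTER_CUBIC)]))
```

```text
13.1 [-10.68736821   1.61053182  11.22167447] [0.36554229 1.38789809 0.15078944] [508.60497826  37.29521986  92.05460787] [-179.81777326   -0.46640258  151.96487492]
```

View pics/c5.png

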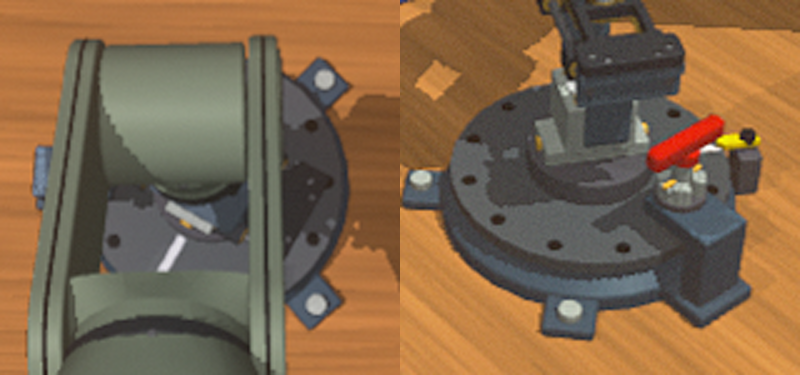

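The top crop shows the line at (172,253) heading for the pointer, which the arm hides. The wrist camera faces the pointer side, so I'll use that.

Run:
```python
from h import *
im,i=grab('wrist','w6.png');np.save('w6T.npy',i['T'])
h=cv2.cvtColor(im,cv2.COLOR_RGB2HSV);H,S,V=[h[...,k].astype(int) for k in range(3)]
for c,m in(('yel',(H>22)&(H<34)&(S>150)&(V>90)),('wht',(S<45)&(V>150))):
    m=m.copy();m[300:]=0
    k,l,s,ce=cv2.connectedComponentsWithStats(m.astype(np.uint8))
    for j in range(1,k):
        if s[j,4]>60:print(c,s[j],ce[j].round(1))
```

```text
yel [306   0  26   8 128] [318.2   2.4]
yel [306  28  26  48 982] [318.   50.9]
yel [503 170  11  20  62] [508.3 178.8]
wht [ 309   72   17  105 1639] [317.1 125.1]
wht [104 170  27  27 561] [117.3 182.9]
wht [490 175  15  23 141] [496.4 185.9]
wht [ 275  207   85   29 2386] [317.1 221.1]
wht [ 249  262  137   32 2951] [307.5 274.7]
```

View pics/w6.png

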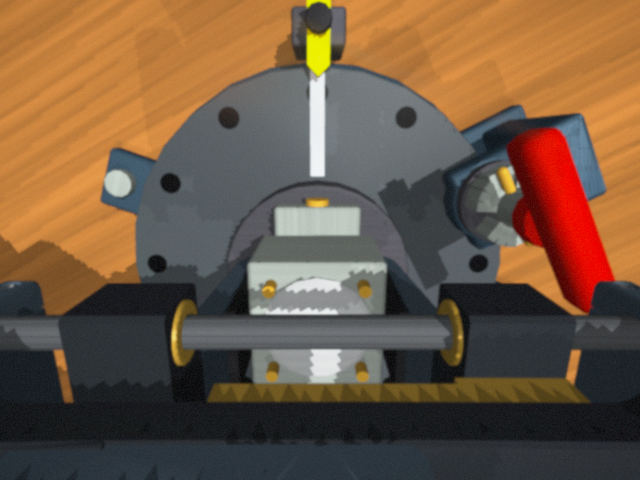

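The line's outer end is at (317,76) and the pointer tip at (318,76), so they meet to within about a pixel. I'll quantify this before releasing.

Run:
```python
from h import *
i=vision.camera_info('wrist');i['T']=np.load('w6T.npy');im=cv2.imread('pics/w6.png')
h=cv2.cvtColor(im,cv2.COLOR_BGR2HSV);H,S,V=[h[...,k].astype(int) for k in range(3)]
w=(S<45)&(V>150);y=(H>22)&(H<34)&(S>150)&(V>90)
def cen(m,r):q=np.flatnonzero(m[r,290:345])+290;return q.mean(),len(q)
for r in(80,85,100,120,140,160,172):print('w',r,cen(w,r))
for r in(32,40,50,60,66,70,72,74):print('y',r,cen(y,r))
a=np.array([onz(i,(cen(w,r)[0],r),45)[:2] for r in range(85,172)]);b=np.array([onz(i,(cen(y,r)[0],r),47)[:2] for r in range(62,75)])
d=a[0]-a[-1];ang=np.degrees(np.arctan2(d[1],d[0]));print(ang, b[-1])
n=np.array([-d[1],d[0]])/np.linalg.norm(d);print('perp offset pointer from line, mm', ((b-a.mean(0))@n).round(2))
```

```text
w 80 (np.float64(317.5), 16)
w 85 (np.float64(317.0), 15)
w 100 (np.float64(316.5), 16)
w 120 (np.float64(317.0), 17)
w 140 (np.float64(317.0), 17)
w 160 (np.float64(317.0), 15)
w 172 (np.float64(317.0), 15)
y 32 (np.float64(317.61538461538464), 13)
y 40 (np.float64(317.5), 24)
y 50 (np.float64(318.5), 26)
y 60 (np.float64(318.5), 26)
y 66 (np.float64(317.5), 22)
y 70 (np.float64(318.5), 14)
y 72 (np.float64(317.5), 8)
y 74 (np.float64(318.0), 5)
151.95649440202791 [414.36764083  86.40834898]
perp offset pointer from line, mm [-0.52 -0.52 -0.52 -0.52 -0.25 -0.52 -0.52 -0.79 -0.79 -0.52 -0.26 -0.26
 -0.52]
```

The offset is about 0.5 mm (0.3°). Releasing and rising clear.

>>> servo_tool(
  rows=[
    [0, 0, 0, 0, 0.7],
    [0, 0, 0, 0, 0.8],
    [0, 0, 0, 0, 0.9],
    [0, 0, 0, 0, 1],
    [0, 0, 0, 0, 1],
    [0, 0, 0, 0, 1],
    [0, 0, -0.1, 0, 1],
    [0, 0, -0.25, 0, 1],
    [0, 0, -0.4, 0, 1],
    [0, 0, -0.55, 0, 1],
    [0, 0, -0.65, 0, 1],
    [0, 0, -0.65, 0, 1],
    [0, 0, -0.65, 0, 1],
  ],
)

```text
time_s: 14.33
ee_pos: [513.5, 36.8, 222.6]
ee_rot: [179.9, 0.1, 152.0]
force: [-0.3, -0.1, -0.7]
gripper_width: 91.6
gripper_force: 0.0
```

Run:
```python
from h import *
im,i=grab('wrist','w7.png');s=state();print(s['time_s'],s['ee_pos'],s['gripper_width'],s['force'])
h=cv2.cvtColor(im,cv2.COLOR_RGB2HSV);H,S,V=[h[...,k].astype(int) for k in range(3)]
w=(S<45)&(V>150);y=(H>22)&(H<34)&(S>150)&(V>90);y[300:]=0
k,l,st,ce=cv2.connectedComponentsWithStats(y.astype(np.uint8));j=1+st[1:,4].argmax();x0=int(ce[j][0]);print(st[j],ce[j])
e=st[j][1]+st[j][3]
def cen(m,r):q=np.flatnonzero(m[r,x0-20:x0+20])+x0-20;return q.mean()
a=np.array([onz(i,(cen(w,r),r),45)[:2] for r in range(e+4,e+45)]);b=np.array([onz(i,(cen(y,r),r),47)[:2] for r in range(e-10,e-1)])
d=a[0]-a[-1];n=np.array([-d[1],d[0]])/np.linalg.norm(d);print(np.degrees(np.arctan2(d[1],d[0])),((b-a.mean(0))@n).round(2))
```

```text
14.3833 [512.58311458  36.7361929  221.22033781] 91.1650731438048 [-0.35868833  0.13031531 -0.50954025]
[307  64  17  28 372] [314.97580645  77.15591398]
151.87183481566768 [-0.44 -0.44 -0.44 -0.44 -0.44 -0.44 -0.88 -0.45 -0.01]
```

View pics/w7.png

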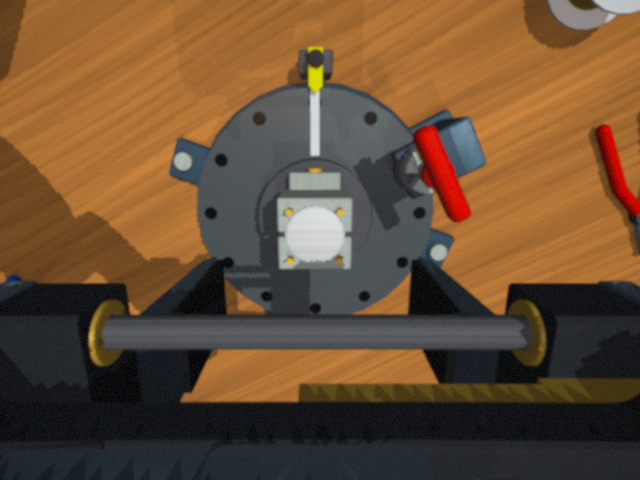

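The line at (315,92–155) meets the pointer tip at (315,91). The handle still lies square in its notch, and the gripper is clear.

```bash
python3 -c "
from workcell import job_done
print(job_done())"
```

```text
the job is handed in; nothing more can be done
None
```

The job is handed in at about 14 s: the plunger is held out in its notch, the white line stands about 0.5 mm from the yellow pointer's centre, the gripper is clear, and the arm never went near the pliers, spool or jar.

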